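# Hang the bath controller on its keyhole screw

## Robot

A 7-joint arm with a two-finger parallel gripper is mounted at the origin on the work surface. World frame = base frame: x ahead of the robot, y to its left, z up, the work surface at z = 0. Lengths are in m, angles in rad, forces in N, time in s.
With the tool pointing down it reaches from about 0.425 to 0.875 m from the base axis. Payload 8.4 kg.
Tool frame: the origin (TCP) lies on the centre line of the jaws, within the pads' length; the fingertips stand 22 mm ahead of it and the grasp point (between the pads) lies 3 mm ahead of it; z points along the fingers, y is the line along which they close (so a half turn about z gives the same grasp; the last joint's range is limited). The gripper opens to 85 mm and grips with 20 to 120 N. Pads are 22 mm wide; open, the fingers measure 114 mm over their backs; the gripper's body (76 mm by 85 mm) begins 54 mm behind the grasp point. The pads swing forward as they close: fully open they stand 13 mm farther back than shut.
Start: joints at [-1.223, 0.333, 0.04, 1.465, -0.013, 1.343, -0.059], TCP at [0.281, 0.586, 0.253] pointing down, gripper open.
Joint ranges: [-2.58, 2.58], [-0.38, 2.09], [-1.3, 1.39], [0.25, 2.4], [-1.5, 4.64], [0.08, 2.09], [-2.65, 2.65]. Speed limits (rad/s): [2.22, 2.22, 2.79, 2.79, 3.14, 3.14, 3.14].

## Interface

Orientations are given as a unit quaternion [x, y, z, w].
In Python, from cell import env gives the robot as it stands.
- The arm moves only by the shell command python3 -m inch 'ROWS' [OPENING]. ROWS is a JSON list of rows, 1 to 5 of them, each of 4 numbers: dx, dy, dz in m, then a turn about the tool's z in rad; each row is the pose to reach, as a shift and turn from the pose commanded when the command began, along the tool's axes at that moment; what a row does not reach only later rows make up. A row lasts 1/12 s, in which the tool goes at most 0.0417 m and 0.125 rad, less where a joint would pass 70% of its speed; a pose out of reach is approached as far as the arm can. OPENING is the finger opening in m, set as the command begins (- or left out keeps the last). The fingers move at their own pace and stop on an object; the grip force is fixed at half the most. Time passes only in rows, so rows that do not move let the fingers close. It prints the time, the measured TCP pose, the force, the opening and the grip force at its end. Input that does not fit is refused with a message, and nothing moves.
- env.get_obs(): the state, without advancing time (a new reading comes with each control period).
- env.read_camera(name): name is "scene" or "top" or "wrist"; returns the picture (420x560x3 uint8, red, green, blue); there is no depth.
- env.get_calibration(name): a dict with "fx", "fy", "cx", "cy" (pixels), "dist" ([k1, k2, p1, p2, k3] as OpenCV has them; the pictures are not rectified), "pose" (4x4, takes a point from camera to world coordinates). Camera axes: x right, y down, z forward; pixel columns grow to the right and rows downward; lengths in m; the calibration is good to about 2 mm. A picture is of the moment at which its call begins: read the wrist's pose just before it. get_calibration takes no time and is no camera call; for the wrist camera it gives the pose at the moment of the call.
- env.sign_off(): hands the job in; it is judged then, once.
The state is a dict: "t": time; "q": joint angles; "joint_velocities": joint speeds; "joint_efforts": joint torques, N m; "tcp_pos": TCP position; "tool_rot": TCP orientation; "force": force on the tool from outside, world axes, zero at the start; "torque": the same for the moment, N m; "opening": finger opening in m; "finger_force": force on a finger pad.
Only numpy, scipy, OpenCV 4.12 (cv2) and the standard library are available. Lean on these libraries where they do the work, as an engineer would, in place of code of your own. Each camera call takes 0.05 s, during which the arm holds its last target. There are 200 camera calls.

## Task

Hang the hand controller on the screw on the side of the heating bath: bring the round opening of the keyhole in its back plate over the screw head, press it back against the sprung collar until the plate clears the head, and keep it pressed while you slide it down until the slot is fully home against the screw. A push of up to 20 N each way is plenty; never force it. Let go and leave it hanging upright, without disturbing the beaker, the adapters or the tongs.

Things in the scene. Friction and masses are not known exactly. Their poses are not given: they have to be found in the camera images.
- controller: Loose hand controller, 0.25-0.4 kg, upright on the bench: grey plastic housing 56 mm wide (y), 47 deep (x -25 to +22), 80 high, display and dial on -x. On its back a steel plate 3 mm thick (x 22 to 25), 60 wide, 118 high, rises above the housing; near its foot two rubber buffers stand out 3 mm more (z 12, y +-20). Origin: centre of the underside; z up, +x towards the plate's back.
- grip (a point): Centre of the controller's housing 6 mm below its top (controller frame -2, 0, 74 mm): hold it here from above, fingers on the two side faces 56 mm apart along its y; axes as the controller's.
- keyhole (a point): Centre of the keyhole's round opening, 18 mm in diameter, in the plane of the plate's back (controller frame 25, 0, 90 mm). A slot 10 mm wide runs straight up from it, closed 19.5 mm above this centre. The plate is open here, above the housing, and seen from front and back. Axes as the controller's.
- slot_end (a point): The point of the narrow slot where the screw's axis lies when the controller is fully home, in the plane of the plate's back (controller frame 25, 0, 106 mm, so 16 mm above the round opening's centre); axes as the controller's.
- bath: Heating bath, fixed: white sheet-metal box 300 x 300 x 185 mm high, round steel pan in its top. Origin: centre of the underside, z up. The hanging screw stands on its upright -x face, turned towards the open bench. The hung controller has the same yaw as the bath, its plate's back towards this face.
- mount (a point): Where the screw's axis meets the bath's -x face: midway along it, 169 mm above the bench, 16 mm below the top edge; axes as the bath's, -x points out along the screw. Shank 7 mm in diameter; head 14 mm, 3.8 mm thick, bevelled to 10 mm in front. How far it is turned in varies and is not measured: the head's underside stands 8 to 13 mm out from the face.
- collar (a point): A point 15 mm out from mount, on the screw's axis. 1 mm behind the head the screw has a sprung, rubber-faced collar 24 mm wide: it yields 3.5 mm (5 N rising to 12 N), then is rigid. From 2 mm (9 N) on, the 3 mm plate clears the head, its back then 3.5 to 10 mm off the face; stopped beyond 11 mm it only rests on the head's front. Hold it in while sliding: the rubber drags at 4 to 12 N.
- beaker: Bystander: glass beaker 76 mm in diameter, 115 mm high, upright on the bench; origin at the centre of its base.
- adapter1: Bystander: steel joint adapter 34 mm in diameter, 42 mm high, upright; origin at the centre of its base.
- adapter2: Bystander: a second such adapter.
- tongs: Bystander: steel crucible tongs 280 mm long, lying flat along their x; origin at bench level near the middle.
Not all that is in view belongs to the job. Leave any green or yellow look-alike of the controller alone.

How it is judged:
By the outcome, as a careful person would: the job done as asked, in the order asked, and still so for the second after the job is handed in, with the robot touching nothing.
It also fails if it takes over 64 s, if anything falls off the work surface, if the arm or the gripper's body presses on something with over 40 N, if the wrist force passes 120 N, or if a joint passes its speed limit or range.

## Working session

There is one attempt and no reset: what is moved stays moved. The work goes in short steps, Python scripts to look and compute and a shell command to move; the robot and the scene stay as the last step left them, time stands still between calls to the robot, and variables do not carry over. Pictures are saved under pics/ and viewed, at most 11 in all, crops included, and the job is handed in when it is done.

```bash
mkdir -p pics; python3 - <<'E'
from cell import env
import cv2,numpy as np
for n in("scene","top"):
    cv2.imwrite(f"pics/{n}0.png",env.read_camera(n)[:,:,::-1])
    c=env.get_calibration(n);print(n,c['fx'],c['cx'],c['cy'],c['dist'],np.round(c['pose'],3).tolist())
o=env.get_obs();print(o['t'],o['tcp_pos'],o['tool_rot'],o['opening'])
c=env.get_calibration("wrist");print(c['fx'],c['cx'],c['cy'],np.round(c['pose'],3).tolist())
E
```

```text
scene 400.1435141722937 280.62860754258895 210.6084734387127 [-0.03695239  0.          0.          0.          0.        ] [[-0.03, 0.547, -0.836, 1.399], [0.999, 0.027, -0.019, -0.054], [0.012, -0.837, -0.548, 0.638], [0.0, 0.0, 0.0, 1.0]]
top 395.92589159899615 284.0077904525296 205.08118023979117 [-0.05636057  0.          0.          0.          0.        ] [[-0.028, -0.998, 0.057, 0.54], [-1.0, 0.028, -0.001, -0.071], [-0.001, -0.057, -0.998, 1.075], [0.0, 0.0, 0.0, 1.0]]
0.1 [0.28073042 0.58584608 0.25249732] [ 2.21542381e-01  9.75150468e-01 -7.26973383e-04 -9.37562312e-05] 0.08522303855097219
372.77190110298386 282.7303139839137 206.17512775353958 [[0.432, 0.858, 0.277, 0.209], [0.902, -0.41, -0.135, 0.619], [-0.002, 0.309, -0.951, 0.373], [0.0, 0.0, 0.0, 1.0]]
```

View pics/scene0.png

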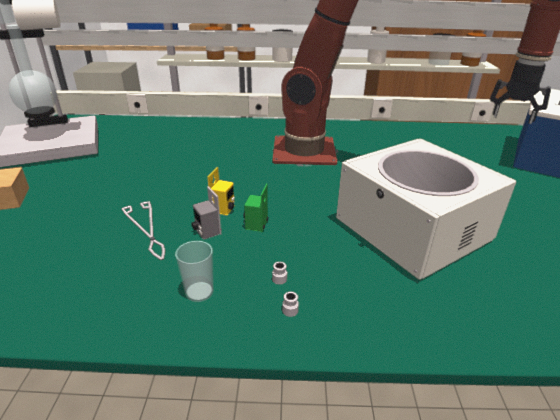

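View pics/top0.png

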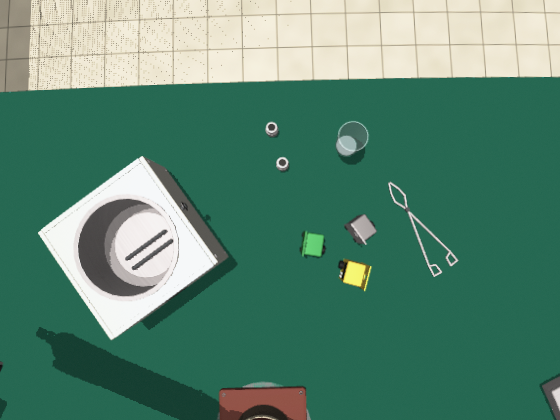

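The scene view shows the grey controller at (207,218), yellow at (223,197), green at (257,210), and the screw at (380,193). In the top view the grey controller is at (362,228) and the screw at (184,207). Now enlarged crops.

```bash
python3 - <<'E'
import cv2,numpy as np
s=cv2.imread("pics/scene0.png");t=cv2.imread("pics/top0.png")
r=lambda i,x,y,w,h,k:cv2.resize(i[y:y+h,x:x+w],None,fx=k,fy=k,interpolation=cv2.INTER_CUBIC)
a=np.hstack([r(s,180,165,66,50,6)[:, :396],r(t,330,200,66,50,6)])
a=np.hstack([r(s,180,175,66,66,6),r(t,330,196,66,66,6)])
cv2.imwrite("pics/c1.png",a)
b=np.hstack([r(s,335,140,100,100,4),r(t,140,150,100,125,4)[:400]]);cv2.imwrite("pics/c2.png",b)
E
```

```text
(no output)
```

View pics/c1.png

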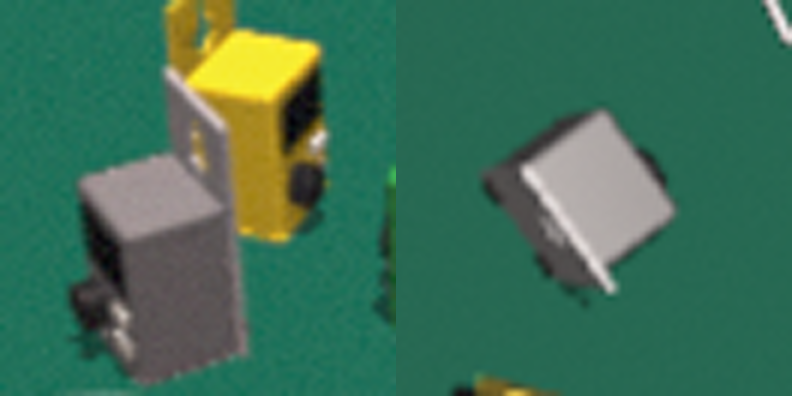

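View pics/c2.png

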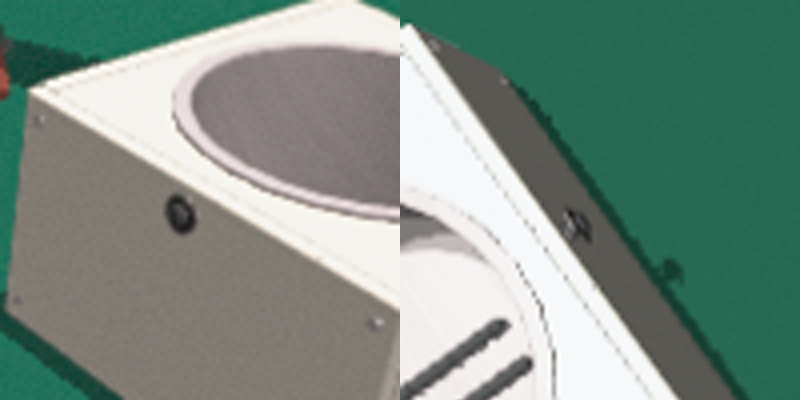

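Crop read-offs (top px): plate top ends (351.5,224.3)/(366.5,244.3), housing front corners (364,214.3)/(376.7,231). In the scene view, housing corners (193.3,205.5), (200.8,215), (217,209.5); the screw head is at (380,193.5), and at (184.5,206.3) in the top view. Fit poses from both.

```bash
cat > h.py <<'E'
import cv2,numpy as np
from scipy.optimize import least_squares
def proj(P,c):
    W=np.linalg.inv(np.array(c['pose']));K=np.array([[c['fx'],0,c['cx']],[0,c['fy'],c['cy']],[0,0,1.]])
    return cv2.projectPoints(np.atleast_2d(np.asarray(P,float)),cv2.Rodrigues(W[:3,:3])[0],W[:3,3],K,np.array(c['dist']))[0][:,0]
def Rz(a): return np.array([[np.cos(a),-np.sin(a),0],[np.sin(a),np.cos(a),0],[0,0,1]])
def fit(obs,p0):   # obs: list of (calib, model pts mm, px); p = x,y,z,yaw
    f=lambda p:np.concatenate([(proj(np.array(m)/1000@Rz(p[3]).T+p[:3],c)-np.array(u)).ravel() for c,m,u in obs])
    r=least_squares(f,p0,loss='soft_l1');return r.x,f(r.x).reshape(-1,2)
def tri(obs):      # (calib, px)
    f=lambda p:np.concatenate([proj(p,c)[0]-np.array(u) for c,u in obs])
    r=least_squares(f,[.5,.1,.1]);return r.x,r.fun
E
python3 - <<'E'
from h import *;from cell import env
np.set_printoptions(precision=4,suppress=True)
s=env.get_calibration("scene");t=env.get_calibration("top")
o=[(s,[[-25,28,80],[-25,-28,80],[22,-28,80],[-25,-28,0],[25,-30,0],[25,-30,118],[23.5,30,118]],[[193.3,205.5],[200.8,215],[217,209.5],[204.5,238.7],[220.8,233.8],[218,196.7],[208,186.3]]),
(t,[[23.5,-30,118],[23.5,30,118],[-25,-28,80],[-25,28,80]],[[351.5,224.3],[366.5,244.3],[364,214.3],[376.7,231]])]
print(*fit(o,[.5,-.25,0,2.2]))
print(tri([(s,[380.2,193.5]),(t,[184.5,206.3])]))
b=[(s,[[-150,150,185]],[[342.5,162.5]]),(t,[[-150,-150,185],[-150,150,185],[150,-150,185],[150,150,185]],[[142,156.5],[217.5,262.5],[39,233],[112,339.5]])]
p,r=fit(b,[.5,.35,0,2.2]);print(p,r);print(Rz(p[3])@[-.165,0,.169]+p[:3])
E
```

```text
[ 0.5321 -0.2688 -0.0039  2.1872] [[-1.3857 -0.8966]
 [-0.0287 -0.3517]
 [ 0.6711 -0.3266]
 [-0.7535  1.2636]
 [ 0.4353  0.4226]
 [-0.0136 -0.1656]
 [-0.6848  0.3866]
 [-0.8216  0.2732]
 [-0.8407  0.0751]
 [-0.1721 -0.5174]
 [ 0.5692  0.5047]]
(array([0.5955, 0.1583, 0.1663]), array([-0.2613,  0.0338, -0.2613, -0.0256]))
[ 0.5042  0.2899 -0.0078  2.1756] [[-0.7852  0.9536]
 [ 0.2717 -0.153 ]
 [ 0.299  -0.2048]
 [-0.6907  0.0174]
 [-0.6666  0.6618]]
[0.598  0.1542 0.1612]
```

```bash
python3 -m inch '[[-0.035, -0.019, -0.006, 0.125], [-0.07, -0.038, -0.012, 0.25], [-0.105, -0.057, -0.018, 0.375], [-0.14, -0.076, -0.024, 0.5], [-0.175, -0.095, -0.03, 0.51]]'; python3 - <<'E'
from h import *;from cell import env;from scipy.spatial.transform import Rotation as R
o=env.get_obs();M=R.from_quat(o['tool_rot']).as_matrix();print(M.T@(np.array([.66,.068,.28])-o['tcp_pos']),M.round(3))
E
```

```text
t: 0.52
tcp_pos: [0.3983, 0.423, 0.2833]
tool_rot: [0.464, 0.886, -0.0, -0.0]
force: [1.2, 0.4, 0.4]
opening: 0.0853
finger_force: 0.0
[-0.4408462   0.0129308   0.00329043] [[-0.57   0.822 -0.   ]
 [ 0.822  0.57  -0.   ]
 [-0.    -0.001 -1.   ]]
```

```bash
python3 -m inch '[[-0.041, 0.001, 0, 0], [-0.082, 0.002, 0, 0], [-0.123, 0.003, 0, 0], [-0.164, 0.004, 0, 0], [-0.205, 0.006, 0, 0]]'; python3 -m inch '[[-0.041, 0.001, 0, 0], [-0.082, 0.002, 0, 0], [-0.123, 0.003, 0, 0], [-0.164, 0.004, 0, 0], [-0.205, 0.006, 0, 0]]';python3 -m inch '[[-0.03, 0, 0, 0], [-0.03, 0, 0, 0], [-0.03, 0, 0, 0]]'
python3 - <<'E'
from h import *;from cell import env;import json
c=env.get_calibration("wrist");i=env.read_camera("wrist")
cv2.imwrite("pics/w1.png",i[:,:,::-1]);json.dump({k:np.array(v).tolist() for k,v in c.items()},open("w1.json","w"))
print(proj([.5955,.1583,.169],c))
E
```

```text
t: 0.93
tcp_pos: [0.5212, 0.2588, 0.2832]
tool_rot: [0.46, 0.888, -0.0, -0.0]
force: [1.5, 0.2, -0.4]
opening: 0.0855
finger_force: 0.0
t: 1.35
tcp_pos: [0.6443, 0.0949, 0.2831]
tool_rot: [0.46, 0.888, -0.0, -0.0]
force: [0.7, 0.4, 0.4]
opening: 0.0856
finger_force: 0.0
t: 1.6
tcp_pos: [0.6614, 0.0695, 0.2825]
tool_rot: [0.462, 0.887, -0.001, -0.0]
force: [0.2, 1.7, 0.6]
opening: 0.0854
finger_force: 0.0
[[280.1415649   26.69131863]]
```

View pics/w1.png

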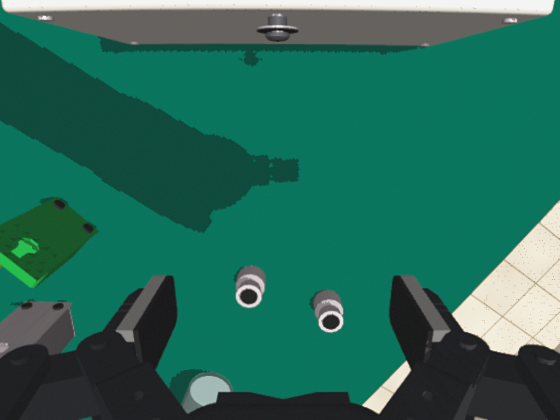

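The wrist view shows the screw head at about (278,33), the bath face square to the image (yaw aligned), the adapters at (250,287) and (329,315), and the grey controller at lower left. I take a second view shifted along tool y.

```bash
python3 -m inch '[[0, -0.035, 0, 0], [0, -0.07, 0, 0], [0, -0.1, 0, 0], [0, -0.1, 0, 0], [0, -0.1, 0, 0]]'
python3 - <<'E'
from h import *;from cell import env;import json
c=env.get_calibration("wrist");i=env.read_camera("wrist")
cv2.imwrite("pics/w2.png",i[:,:,::-1]);json.dump({k:np.array(v).tolist() for k,v in c.items()},open("w2.json","w"))
u=proj([.5955,.1583,.169],c)[0];print(u)
x=int(u[0])-50;w=cv2.imread("pics/w1.png")
r=lambda i,x,y,w,h,k:cv2.resize(i[y:y+h,x:x+w],None,fx=k,fy=k,interpolation=cv2.INTER_CUBIC)
print(x);cv2.imwrite("pics/c3.png",np.vstack([r(w,228,0,100,60,5),r(cv2.imread("pics/w2.png"),x,0,100,60,5)]))
E
```

```text
t: 2.07
tcp_pos: [0.5779, 0.0152, 0.284]
tool_rot: [0.46, 0.888, 0.001, -0.0]
force: [1.2, 1.7, 1.3]
opening: 0.0854
finger_force: 0.0
[449.92912484  35.9585965 ]
399
```

View pics/c3.png

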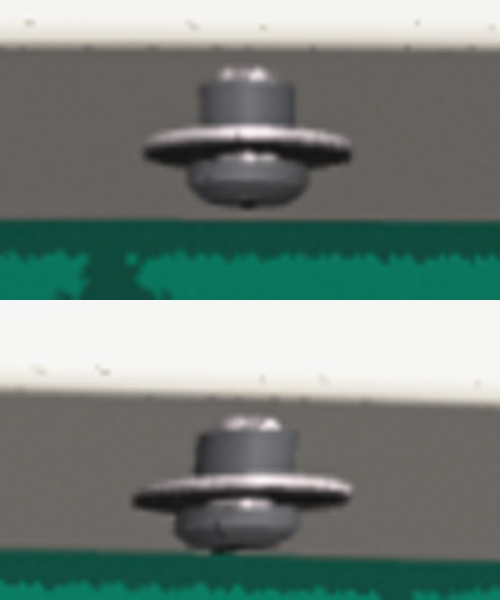

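```bash
python3 - <<'E'
from h import *;import json
np.set_printoptions(precision=4,suppress=True)
c1,c2=[json.load(open(f"w{k}.json")) for k in(1,2)]
p,r=tri([(c1,[277.8,29.4]),(c2,[447.6,38.4])]);print(p,r)
for k,c in((1,c1),(2,c2)):
    g=cv2.imread(f"pics/w{k}.png",0).astype(int)
    P=[]
    for x in range(40,520,10):
        col=g[:60,x]; ys=np.where((col[:-1]>150)&(col[1:]<=150))[0]
        if len(ys):
            y=ys[0];P.append([x,y+(col[y]-150)/max(1,col[y]-col[y+1])])
    P=np.array(P)
    K=np.array([[c['fx'],0,c['cx']],[0,c['fy'],c['cy']],[0,0,1.]])
    n=cv2.undistortPoints(P[:,None],K,np.array(c['dist']))[:,0];T=np.array(c['pose'])
    d=np.c_[n,np.ones(len(n))]@T[:3,:3].T; X=T[:3,3]+d*((.183-T[2,3])/d[:,2:])
    vx,vy,x0,y0=cv2.fitLine(X[:,:2].astype(np.float32),cv2.DIST_HUBER,0,.001,.001).ravel()
    a=np.arctan2(vy,vx)%np.pi; nrm=np.array([np.cos(a+np.pi/2),np.sin(a+np.pi/2)])
    print(len(P),"bath yaw",a+np.pi/2,"head-face dist",(np.array([x0,y0])-p[:2])@nrm)
    print(np.array(c['pose'])[:3,:3])
E
```

```text
[0.5952 0.1563 0.1693] [ 0.0027 -0.077  -0.0046  0.0786]
48 bath yaw 2.1748137 head-face dist 0.008360225688088344
[[ 0.8197  0.5453  0.1755]
 [ 0.5728 -0.779  -0.2549]
 [-0.0023  0.3095 -0.9509]]
33 bath yaw 2.174851 head-face dist 0.008265008130835642
[[ 0.8168  0.5486  0.1785]
 [ 0.5769 -0.7773 -0.2509]
 [ 0.0011  0.3079 -0.9514]]
```

```bash
cat > snap.py <<'E'
import sys,json;from h import *;from cell import env
k=sys.argv[1];c=env.get_calibration("wrist");i=env.read_camera("wrist")
cv2.imwrite(f"pics/w{k}.png",i[:,:,::-1]);json.dump({k:np.array(v).tolist() for k,v in c.items()},open(f"w{k}.json","w"))
E
python3 -m inch '[[-0.029, -0.029, 0, 0], [-0.058, -0.058, 0, 0], [-0.087, -0.087, 0, 0], [-0.116, -0.116, 0, 0], [-0.145, -0.145, 0, 0]]'; python3 -m inch '[[0, 0, 0, 0]]' >/dev/null; python3 snap.py 3
python3 -m inch '[[-0.029, -0.029, 0, 0], [-0.062, -0.056, 0, 0], [-0.062, -0.056, 0, 0], [-0.062, -0.056, 0, 0]]'; python3 snap.py 4
python3 -c "
import cv2,numpy as np
a,b=[cv2.imread(f'pics/w{k}.png') for k in (3,4)]
cv2.imwrite('pics/c4.png',np.hstack([a[:,:400],b[:,80:480]]))"
```

```text
t: 2.53
tcp_pos: [0.5448, -0.1874, 0.2833]
tool_rot: [0.459, 0.889, 0.0, 0.0]
force: [1.2, -0.5, 0.5]
opening: 0.085
finger_force: 0.0
t: 3.0
tcp_pos: [0.5345, -0.2713, 0.283]
tool_rot: [0.461, 0.887, -0.001, -0.0]
force: [0.1, 2.2, -0.4]
opening: 0.0853
finger_force: 0.0
```

View pics/c4.png

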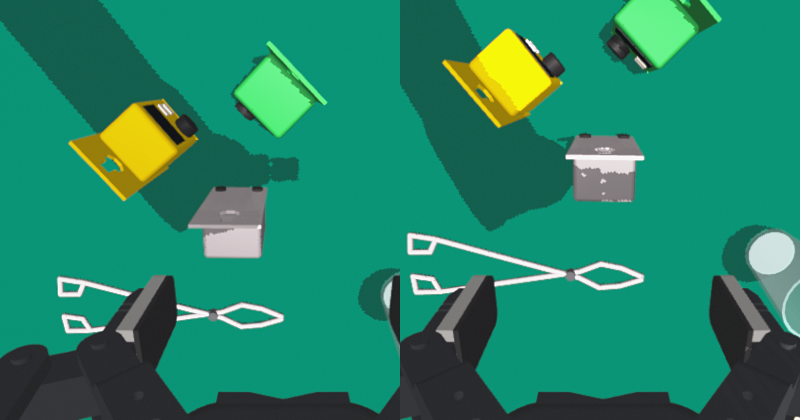

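Left half (view 3): plate top edge (188,227)–(265,228), housing front-top edge (206,257)–(261,258). Right half (view 4): plate top (247,157)–(323,158), front-top edge (254,201)–(315,202). The buffers are on the far (bath) side and the fingers straddle clear of the neighbours.

```bash
python3 - <<'E'
from h import *;import json;from cell import env;from scipy.spatial.transform import Rotation as R
np.set_printoptions(precision=4,suppress=True)
c3,c4=[json.load(open(f"w{k}.json")) for k in(3,4)]
m=[[23.5,-30,118],[23.5,30,118],[-25,-28,80],[-25,28,80]]
p,r=fit([(c3,m,[[188,227],[265,228],[206,257.5],[261.5,258]]),(c4,m,[[247,157],[323,158],[254,201],[315,202]])],[.533,-.269,0,2.187]);print(p,r)
o=env.get_obs();M=R.from_quat(o['tool_rot']).as_matrix();print(o['tcp_pos'],np.arctan2(M[1,0],M[0,0]))
print(M.T@(Rz(p[3])@[-.002,0,.074]+p[:3]-o['tcp_pos']))
E
```

```text
[ 0.5176 -0.251  -0.0489  5.3025] [[ 11.6502   1.8387]
 [ -3.3653   1.8413]
 [  1.0055 -86.4651]
 [  0.1799 -86.1485]
 [  1.9401  13.6593]
 [ -8.5554  14.1002]
 [  0.193  -87.5636]
 [ -3.3499 -87.2564]]
[ 0.5352 -0.2693  0.2828] 2.1857015574743137
[ 0.027  -0.0036  0.2577]
```

```bash
python3 - <<'E'
from h import *;import json
c3,c4=[json.load(open(f"w{k}.json")) for k in(3,4)]
m=np.array([[23.5,-30,118],[23.5,30,118],[-25,-28,80],[-25,28,80],[25,-30,0]])/1000@Rz(2.187).T+[.532,-.269,0]
for c in(c3,c4):print(proj(m,c).round(),np.array(c['pose'])[:3].round(3).tolist())
E
```

```text
[[260. 224.]
 [187. 225.]
 [262. 257.]
 [203. 258.]
 [266. 185.]] [[0.822, 0.542, 0.176, 0.497], [0.569, -0.781, -0.258, -0.132], [-0.003, 0.312, -0.95, 0.404]]
[[323. 155.]
 [245. 155.]
 [315. 200.]
 [253. 201.]
 [312. 134.]] [[0.818, 0.547, 0.176, 0.489], [0.575, -0.778, -0.254, -0.208], [-0.002, 0.309, -0.951, 0.403]]
```

```bash
python3 - <<'E'
from h import *;import json;from cell import env;from scipy.spatial.transform import Rotation as R
np.set_printoptions(precision=4,suppress=True)
c3,c4=[json.load(open(f"w{k}.json")) for k in(3,4)]
m=[[23.5,30,118],[23.5,-30,118],[-25,28,80],[-25,-28,80]]
p,r=fit([(c3,m,[[188,227],[265,228],[206,257.5],[261.5,258]]),(c4,m,[[247,157],[323,158],[254,201],[315,202]])],[.533,-.269,0,2.187]);print(p,r)
o=env.get_obs();M=R.from_quat(o['tool_rot']).as_matrix();print(o['tcp_pos'],np.arctan2(M[1,0],M[0,0]))
print(M.T@(Rz(p[3])@[-.002,0,.074]+[p[0],p[1],0]-o['tcp_pos']))
E
```

```text
[ 0.5342 -0.2707 -0.0035  2.1722] [[ 1.6565 -1.4517]
 [-3.4762 -2.05  ]
 [-1.2127  0.5247]
 [ 0.867   0.3978]
 [-0.0907  0.099 ]
 [ 0.5783 -0.052 ]
 [-0.0925  0.8133]
 [-0.1687  0.4718]]
[ 0.5352 -0.2693  0.2828] 2.1857015574743137
[-0.0027 -0.0016  0.2088]
```

```bash
python3 -m inch '[[-0.002, -0.002, 0.04, 0], [-0.002, -0.002, 0.08, 0], [-0.002, -0.002, 0.12, 0], [-0.002, -0.002, 0.15, 0], [-0.002, -0.002, 0.165, 0]]' 0.078; python3 -m inch '[[0, 0, 0.015, 0], [0, 0, 0.03, 0], [0, 0, 0.04, 0], [0, 0, 0.04, 0]]'; python3 -m inch '[[0, 0, 0, 0], [0, 0, 0, 0], [0, 0, 0, 0], [0, 0, 0, 0], [0, 0, 0, 0]]' 0.04;python3 -m inch '[[0, 0, 0, 0], [0, 0, 0, 0], [0, 0, 0, 0], [0, 0, 0, 0]]'
```

```text
t: 3.47
tcp_pos: [0.5333, -0.2688, 0.1137]
tool_rot: [0.458, 0.889, 0.0, -0.003]
force: [-0.5, 1.0, 1.1]
opening: 0.0779
finger_force: 0.0
t: 3.8
tcp_pos: [0.5337, -0.2702, 0.076]
tool_rot: [0.459, 0.889, 0.0, -0.002]
force: [-0.7, -0.1, -0.4]
opening: 0.0781
finger_force: 0.0
t: 4.22
tcp_pos: [0.535, -0.2731, 0.0796]
tool_rot: [0.46, 0.888, 0.001, 0.001]
force: [1.7, 2.4, 7.0]
opening: 0.0548
finger_force: 64.5
t: 4.55
tcp_pos: [0.535, -0.2731, 0.0796]
tool_rot: [0.46, 0.888, 0.001, 0.001]
force: [2.1, 2.6, 6.2]
opening: 0.0546
finger_force: 64.5
```

```bash
python3 -m inch '[[0, 0, -0.04, 0], [0, 0, -0.08, 0], [0, 0, -0.12, 0], [0, 0, -0.16, 0], [0, 0, -0.16, 0]]'; python3 -m inch '[[0, 0, 0, 0], [0, 0, 0, 0]]'; python3 snap.py 5
python3 -c "
import cv2
a=cv2.imread('pics/w5.png')[150:420,80:480]
cv2.imwrite('pics/c5.png',cv2.resize(a,None,fx=2,fy=2,interpolation=cv2.INTER_CUBIC))"
```

```text
t: 4.97
tcp_pos: [0.5359, -0.2755, 0.2464]
tool_rot: [0.461, 0.887, 0.001, 0.005]
force: [1.0, -0.0, -0.5]
opening: 0.0548
finger_force: 66.1
t: 5.13
tcp_pos: [0.5331, -0.2729, 0.2374]
tool_rot: [0.46, 0.888, 0.0, -0.001]
force: [0.5, 0.7, -3.9]
opening: 0.0547
finger_force: 66.0
```

View pics/c5.png

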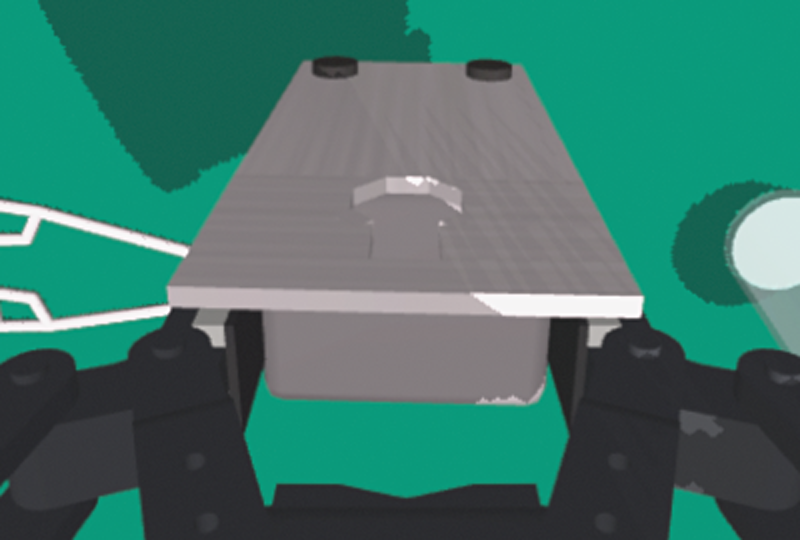

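The plate is held nearly square: top back edge (165,293)–(401.5,297.5), lower corners (232.5,181)/(341,182), and the keyhole is visible at about (283,253). Fit the in-hand pose.

```bash
cat >> h.py <<'E'
from scipy.spatial.transform import Rotation as R
def T(p,q): M=np.eye(4);M[:3,:3]=R.from_quat(q).as_matrix();M[:3,3]=p;return M
E
python3 - <<'E'
from h import *;import json;from cell import env
np.set_printoptions(precision=4,suppress=True)
c=json.load(open("w5.json"))
m=np.array([[25,30,118],[25,-30,118],[22,30,118],[22,-30,118],[25,30,0],[25,-30,0],[25,5,109.5],[25,-5,109.5],[25,9,90],[25,-9,90],[25,20,12],[25,-20,12]])/1000
u=np.array([[165,293],[401.5,297.5],[165,303],[401.5,308.5],[232.5,181],[341,182],[265,280],[300,280],[256,253.5],[311.5,255],[247.5,187],[324.5,188]],float)
m,u=m[:10],u[:10]
K=np.array([[c['fx'],0,c['cx']],[0,c['fy'],c['cy']],[0,0,1.]]);D=np.array(c['dist'])
ok,rv,tv=cv2.solvePnP(m,u,K,D);e=cv2.projectPoints(m,rv,tv,K,D)[0][:,0]-u;print(e)
C=np.eye(4);C[:3,:3]=cv2.Rodrigues(rv)[0];C[:3,3]=tv.ravel()
o=env.get_obs();W=np.array(c['pose'])@C;print(W)
G=np.linalg.inv(T(o['tcp_pos'],o['tool_rot']))@W;print("in tool",G)
print("rot tool vs nominal (diag 1,-1,-1), deg",np.degrees(R.from_matrix(np.diag([1,-1,-1])@G[:3,:3]).as_rotvec()))
print("keyhole in tool",G@[.025,0,.09,1],"nominal",[.027,0,.003-.016]); np.save("G.npy",G)
E
```

```text
[[  68.3106   43.1971]
 [ -90.5711   36.2651]
 [ 237.2409 -409.4972]
 [-192.5366 -433.2234]
 [  48.2969   24.059 ]
 [ -50.6438   21.1058]
 [  14.4795  -48.4197]
 [ -17.7238  -49.6864]
 [ -23.6295  206.5731]
 [ -16.2709  205.1504]]
[[-0.2817  0.8545 -0.4364  0.5002]
 [ 0.4285  0.519   0.7396 -0.2309]
 [ 0.8585  0.0214 -0.5124  0.3471]
 [ 0.      0.      0.      1.    ]]
in tool [[ 0.5146 -0.068   0.8547  0.0532]
 [ 0.0152  0.9974  0.0702 -0.0027]
 [-0.8573 -0.0231  0.5143 -0.1104]
 [ 0.      0.      0.      1.    ]]
rot tool vs nominal (diag 1,-1,-1), deg [153.9498  -4.2324  87.0933]
keyhole in tool [ 0.143   0.004  -0.0855  1.    ] nominal [0.027, 0, -0.013000000000000001]
```

```bash
cat > pnp.py <<'E'
from h import *
def inhand(c,m,u,Ttool):
    m=np.array(m)/1000;u=np.array(u,float)
    G0=np.eye(4);G0[:3,:3]=np.diag([1,-1,-1]);G0[:3,3]=[.002,0,.077]
    def G(p): d=np.eye(4);d[:3,:3]=R.from_rotvec(p[:3]).as_matrix();d[:3,3]=p[3:];return G0@d
    def f(p): W=Ttool@G(p);return (proj(m@W[:3,:3].T+W[:3,3],c)-u).ravel()
    r=least_squares(f,np.zeros(6),loss='soft_l1',x_scale=[.01]*6);return r.x,f(r.x).reshape(-1,2),G(r.x)
E
python3 - <<'E'
from pnp import *;import json;from cell import env
np.set_printoptions(precision=4,suppress=True)
c=json.load(open("w5.json"))
m=[[25,30,118],[25,-30,118],[22,30,118],[22,-30,118],[25,30,0],[25,-30,0],[25,5,109.5],[25,-5,109.5],[25,9,90],[25,-9,90]]
u=[[165,293],[401.5,297.5],[165,303],[401.5,308.5],[232.5,181],[341,182],[265,280],[300,280],[256,253.5],[311.5,255]]
o=env.get_obs();x,e,G=inhand(c,m,u,T(o['tcp_pos'],o['tool_rot']))
print(np.degrees(x[:3]),x[3:]*1e3);print(e);print("keyhole in tool mm",G@[.025,0,.09,1]*1e3);np.save("G.npy",G)
M=R.from_quat(o['tool_rot']).as_matrix();print(o['tcp_pos'],M,"ctrl yaw",np.arctan2(*(M@G[:3,:3])[[1,0],0]))
W=T(o['tcp_pos'],o['tool_rot'])@G;print(W)
E
```

```text
[-1.1061  0.2662 -0.624 ] [-0.3149 -0.6305 -1.8161]
[[-0.6953  0.5532]
 [ 0.0307  0.7255]
 [ 0.3738  0.7998]
 [-1.3132  0.0157]
 [-0.026   0.1841]
 [-0.0754  0.8506]
 [-0.2765 -0.716 ]
 [ 1.2862 -0.0186]
 [ 0.2643 -4.0864]
 [ 0.4734 -4.5879]]
keyhole in tool mm [  27.111    -0.8311  -11.0526 1000.    ]
[ 0.5327 -0.2727  0.2366] [[-0.5761  0.8174 -0.0026]
 [ 0.8174  0.5761  0.001 ]
 [ 0.0023 -0.0016 -1.    ]] ctrl yaw 2.173774894757242
[[-0.5671 -0.8235 -0.0159  0.5321]
 [ 0.8236 -0.567  -0.0082 -0.2709]
 [-0.0022 -0.0177  0.9998  0.1578]
 [ 0.      0.      0.      1.    ]]
```

```bash
cat > go.py <<'E'
import sys;from h import *;from cell import env
np.set_printoptions(precision=4,suppress=True)
G=np.load("G.npy");C=np.array([.5952,.1563,.169]);a=2.1748
B=Rz(a)              # bath axes
o=env.get_obs();W=T(o['tcp_pos'],o['tool_rot'])
k=(W@G@[.025,0,.09,1])[:3]
print("t",o['t'],"keyhole rel collar, bath axes mm",B.T@(k-C)*1e3,"force bath axes",B.T@o['force'],"yaw",np.arctan2(W[1,0],W[0,0]))
out=float(sys.argv[1])/1e3;tgt=C-B[:,0]*out
print("tool delta to standoff",W[:3,:3].T@(tgt-k))
E
python3 go.py 40
```

```text
t 5.1833 keyhole rel collar, bath axes mm [-290.5671  296.1566   78.7321] force bath axes [ 0.8677 -0.1714 -3.1782] yaw 2.1847031817426097
tool delta to standoff [0.2474 0.2987 0.0788]
```

```bash
python3 -m inch '[[0.015, 0.018, 0, 0], [0.037, 0.045, 0, 0], [0.06, 0.072, 0, 0], [0.083, 0.1, 0, 0], [0.106, 0.128, 0, 0]]'; python3 -m inch '[[0.023, 0.028, 0, 0], [0.046, 0.056, 0, 0], [0.07, 0.085, 0, 0], [0.093, 0.113, 0, 0], [0.116, 0.14, 0, 0]]';python3 -m inch '[[0.013, 0.016, 0.02, 0], [0.02, 0.025, 0.04, 0], [0.025, 0.031, 0.06, 0], [0.025, 0.031, 0.07, 0], [0.025, 0.031, 0.07, 0]]'; python3 -m inch '[[0, 0, 0, 0], [0, 0, 0, 0]]';python3 go.py 40; python3 snap.py 6
```

```text
t: 5.6
tcp_pos: [0.5763, -0.1112, 0.2362]
tool_rot: [0.461, 0.888, -0.001, -0.002]
force: [1.0, -0.8, -3.3]
opening: 0.0546
finger_force: 65.9
t: 6.02
tcp_pos: [0.624, 0.0646, 0.2359]
tool_rot: [0.46, 0.888, -0.001, -0.001]
force: [1.2, -0.6, -2.1]
opening: 0.0546
finger_force: 65.9
t: 6.43
tcp_pos: [0.6333, 0.1006, 0.1639]
tool_rot: [0.46, 0.888, -0.003, -0.003]
force: [-1.6, -0.3, -3.3]
opening: 0.0551
finger_force: 65.8
t: 6.6
tcp_pos: [0.6361, 0.0995, 0.1692]
tool_rot: [0.461, 0.887, 0.0, 0.0]
force: [1.0, 0.4, -1.9]
opening: 0.0547
finger_force: 65.8
t 6.6 keyhole rel collar, bath axes mm [-42.8804  -0.3713  11.2147] force bath axes [-0.2512 -1.0168 -1.9482] yaw 2.1830476405107806
tool delta to standoff [ 0.0029 -0.0004  0.0112]
```

View pics/w6.png

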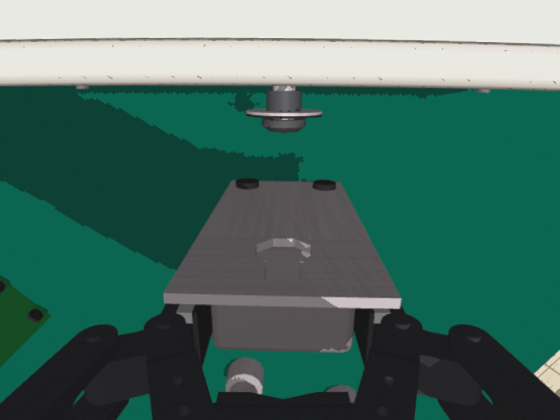

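The collar appears at (284,112) and the keyhole centred at about x=284: lateral alignment is good. Check this against the model, then lower.

```bash
python3 - <<'E'
from h import *;import json
c=json.load(open("w6.json"));print(proj([.5952,.1563,.169],c))
E
python3 -m inch '[[0, 0, 0.006, 0], [0.003, 0, 0.011, 0], [0.003, 0, 0.011, 0], [0.003, 0, 0.011, 0]]'; python3 -m inch '[[0, 0, 0, 0], [0, 0, 0, 0]]'; python3 go.py 15
```

```text
[[284.43816491 112.33803427]]
t: 6.98
tcp_pos: [0.6336, 0.1036, 0.157]
tool_rot: [0.46, 0.888, -0.0, -0.0]
force: [0.6, -0.2, -1.9]
opening: 0.0544
finger_force: 65.9
t: 7.15
tcp_pos: [0.6342, 0.1033, 0.1575]
tool_rot: [0.46, 0.888, 0.0, 0.0]
force: [0.1, 1.2, -3.6]
opening: 0.0549
finger_force: 65.9
t 7.15 keyhole rel collar, bath axes mm [-38.6043  -0.8818  -0.4079] force bath axes [ 0.9256 -0.8197 -3.5882] yaw 2.184762821392541
tool delta to standoff [ 0.0236 -0.0006 -0.0004]
```

```bash
python3 -m inch '[[0.008, -0.001, -0.0004, 0], [0.016, -0.001, -0.0004, 0], [0.024, -0.001, -0.0004, 0], [0.024, -0.001, -0.0004, 0], [0.024, -0.001, -0.0004, 0]]'; python3 go.py 4;python3 snap.py 7
python3 -c "
import cv2
a=cv2.imread('pics/w7.png')[80:320,140:420]
cv2.imwrite('pics/c7.png',cv2.resize(a,None,fx=2.5,fy=2.5,interpolation=cv2.INTER_CUBIC))"
```

```text
t: 7.57
tcp_pos: [0.6189, 0.1236, 0.1578]
tool_rot: [0.46, 0.888, 0.0, -0.0]
force: [0.7, -0.3, -3.1]
opening: 0.0547
finger_force: 65.9
t 7.5667 keyhole rel collar, bath axes mm [-13.2979   0.185   -0.1348] force bath axes [-0.6572 -0.3857 -3.0742] yaw 2.1866408020352845
tool delta to standoff [ 0.0093  0.0003 -0.0001]
```

View pics/c7.png

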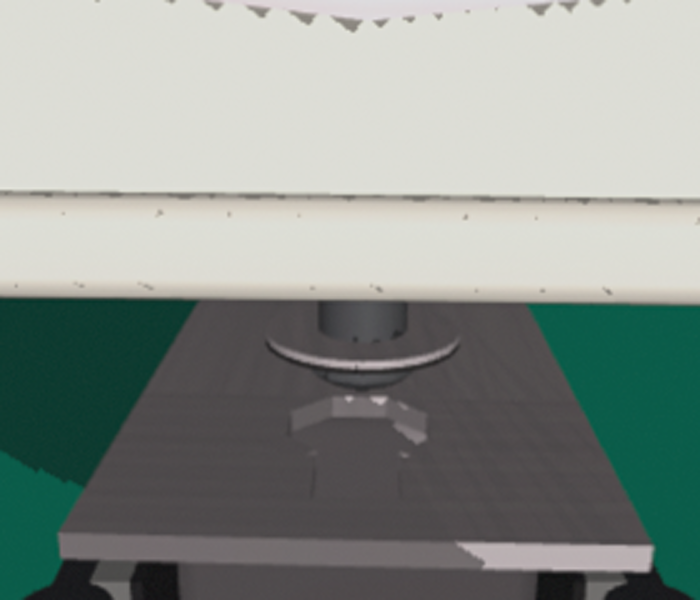

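Collar centre at crop x≈363, keyhole at ≈358 (0.5 mm off): a small correction, then press.

```bash
python3 -m inch '[[0.002, 0.0004, 0, 0], [0.005, 0.0004, 0, 0], [0.008, 0.0004, 0, 0], [0.01, 0.0004, 0, 0], [0.01, 0.0004, 0, 0]]'; python3 go.py 4; python3 -m inch '[[0.001, 0, 0, 0], [0.002, 0, 0, 0], [0.003, 0, 0, 0], [0.003, 0, 0, 0]]'; python3 go.py 0
```

```text
t: 8.03
tcp_pos: [0.6137, 0.1314, 0.1577]
tool_rot: [0.46, 0.888, 0.0, -0.0]
force: [-0.1, 0.5, -2.3]
opening: 0.0544
finger_force: 65.9
t 8.0333 keyhole rel collar, bath axes mm [-3.8585  0.0516 -0.2808] force bath axes [ 0.4607 -0.149  -2.293 ] yaw 2.185417701062333
tool delta to standoff [-0.0001  0.0001 -0.0003]
t: 8.37
tcp_pos: [0.6122, 0.1332, 0.1577]
tool_rot: [0.46, 0.888, -0.0, 0.0]
force: [0.3, -0.2, -3.6]
opening: 0.0549
finger_force: 65.9
t 8.3667 keyhole rel collar, bath axes mm [-1.5962  0.2359 -0.2298] force bath axes [-0.3231 -0.1464 -3.5556] yaw 2.184697965879026
tool delta to standoff [ 0.0016  0.0003 -0.0002]
```

```bash
for i in 1; do python3 -m inch '[[0.001, 0, 0, 0], [0.002, 0, 0, 0], [0.002, 0, 0, 0]]' >/dev/null; python3 go.py 0; done; python3 -m inch '[[0.001, 0, 0, 0], [0.002, 0, 0, 0], [0.002, 0, 0, 0]]' >/dev/null; python3 go.py 0
```

```text
t 8.6167 keyhole rel collar, bath axes mm [-0.947   0.3123 -0.2249] force bath axes [-5.5419 -1.4078 -5.5845] yaw 2.1836005965989966
tool delta to standoff [ 0.0009  0.0003 -0.0002]
t 8.8667 keyhole rel collar, bath axes mm [ 0.3138  0.322  -0.2375] force bath axes [-8.9024 -2.6431 -6.6121] yaw 2.183026315641536
tool delta to standoff [-0.0003  0.0003 -0.0002]
```

```bash
python3 -m inch '[[0.001, 0, 0, 0], [0.002, 0, 0, 0], [0.002, 0, 0, 0]]' >/dev/null; python3 go.py 0; python3 -m inch '[[0.001, 0, 0, 0], [0.0015, 0, 0, 0], [0.0015, 0, 0, 0]]' >/dev/null; python3 go.py 0
```

```text
t 9.1167 keyhole rel collar, bath axes mm [ 1.5493  0.3099 -0.211 ] force bath axes [-11.2905  -3.8322  -6.4581] yaw 2.1823902530351997
tool delta to standoff [-0.0016  0.0003 -0.0002]
t 9.3667 keyhole rel collar, bath axes mm [ 2.1972  0.3662 -0.2152] force bath axes [-11.7415  -3.2764  -6.8923] yaw 2.1816643885536378
tool delta to standoff [-0.0022  0.0004 -0.0002]
```

```bash
python3 -m inch '[[0.001, 0.0006, 0, 0], [0.001, 0.0006, 0.001, 0], [0.001, 0.0006, 0.002, 0], [0.001, 0.0006, 0.003, 0], [0.001, 0.0006, 0.004, 0]]' >/dev/null; python3 go.py 0; python3 -m inch '[[0, 0, 0.001, 0], [0, 0, 0.002, 0], [0, 0, 0.003, 0], [0, 0, 0.004, 0]]' >/dev/null; python3 go.py 0
```

```text
t 9.7833 keyhole rel collar, bath axes mm [ 2.4544 -0.2701 -2.5169] force bath axes [-13.2098   1.5771   5.0981] yaw 2.181132025733952
tool delta to standoff [-0.0025 -0.0003 -0.0025]
t 10.1167 keyhole rel collar, bath axes mm [ 2.5454 -0.648  -6.3631] force bath axes [-12.4221   0.0414   4.6658] yaw 2.181227669364749
tool delta to standoff [-0.0026 -0.0006 -0.0064]
```

```bash
python3 -m inch '[[0.0003, 0, 0.001, 0], [0.0003, 0, 0.002, 0], [0.0003, 0.0003, 0.003, 0], [0.0003, 0.0003, 0.004, 0], [0.0003, 0.0003, 0.005, 0]]' >/dev/null; python3 go.py 0; python3 -m inch '[[0, 0, 0.001, 0], [0, 0, 0.002, 0], [0, 0, 0.003, 0], [0, 0, 0.003, 0]]' >/dev/null; python3 go.py 0
```

```text
t 10.5333 keyhole rel collar, bath axes mm [  2.5869  -0.9912 -11.3212] force bath axes [-12.6146   0.7818   5.0022] yaw 2.181055945221467
tool delta to standoff [-0.0026 -0.001  -0.0113]
t 10.8667 keyhole rel collar, bath axes mm [  2.6288  -1.0304 -14.4463] force bath axes [-12.5768   0.1051   4.0163] yaw 2.181136263403505
tool delta to standoff [-0.0027 -0.001  -0.0144]
```

```bash
python3 -m inch '[[0, -0.0003, 0.001, 0], [0, -0.0006, 0.0015, 0], [0, -0.0006, 0.0015, 0]]' >/dev/null; python3 go.py 0; python3 -m inch '[[0, 0, 0.001, 0], [0, 0, 0.0015, 0], [0, 0, 0.0015, 0]]' >/dev/null; python3 go.py 0
```

```text
t 11.1167 keyhole rel collar, bath axes mm [  2.6601  -0.8612 -15.6054] force bath axes [-13.5085  -1.8492   4.7061] yaw 2.181161126594999
tool delta to standoff [-0.0027 -0.0008 -0.0156]
t 11.3667 keyhole rel collar, bath axes mm [  2.7124  -0.8877 -16.7746] force bath axes [-12.1508   0.0221   8.3018] yaw 2.181214528601499
tool delta to standoff [-0.0028 -0.0008 -0.0168]
```

```bash
python3 -m inch '[[0, 0, 0.0008, 0], [0, 0, 0.0015, 0], [0, 0, 0.0015, 0]]' >/dev/null; python3 go.py 0
```

```text
t 11.6167 keyhole rel collar, bath axes mm [  2.9378  -1.1423 -17.4428] force bath axes [-10.9181   2.4389  13.1863] yaw 2.1815047651527113
tool delta to standoff [-0.003  -0.0011 -0.0174]
```

```bash
python3 -m inch '[[-0.0005, 0, -0.001, 0], [-0.001, 0, -0.0015, 0], [-0.0015, 0, -0.0015, 0], [-0.0015, 0, -0.0015, 0]]' >/dev/null; python3 go.py 0; python3 -m inch '[[0, 0, 0, 0], [0, 0, 0, 0], [0, 0, 0, 0], [0, 0, 0, 0]]' 0.07; python3 go.py 0
```

```text
t 11.95 keyhole rel collar, bath axes mm [  2.5934  -1.0096 -17.1012] force bath axes [-8.5719 -1.0699  5.9309] yaw 2.182256861120343
tool delta to standoff [-0.0027 -0.001  -0.0171]
t: 12.28
tcp_pos: [0.608, 0.1399, 0.1386]
tool_rot: [0.46, 0.888, 0.0, -0.0]
force: [0.0, -0.2, -0.8]
opening: 0.07
finger_force: 0.0
t 12.2833 keyhole rel collar, bath axes mm [  6.3532  -0.1264 -19.2891] force bath axes [-0.1802  0.1006 -0.7506] yaw 2.1853756275436007
tool delta to standoff [-0.0063 -0.0002 -0.0193]
```

```bash
python3 -m inch '[[-0.003, 0, -0.01, 0], [-0.004, 0, -0.03, 0], [-0.004, 0, -0.06, 0], [-0.004, 0, -0.1, 0], [-0.004, 0, -0.14, 0]]' && python3 -m inch '[[-0.03, 0, 0, 0], [-0.07, 0, 0, 0], [-0.1, 0, 0, 0], [-0.1, 0, 0, 0], [-0.1, 0, 0, 0]]';python3 snap.py 8
python3 - <<'E'
from cell import env;import cv2,numpy as np
s=env.read_camera("scene")[:,:,::-1];w=cv2.imread("pics/w8.png")
r=cv2.resize(s[130:280,150:450],None,fx=2,fy=2,interpolation=cv2.INTER_CUBIC)
cv2.imwrite("pics/c8.png",np.hstack([cv2.resize(s[140:260,320:440],(380,380),interpolation=cv2.INTER_CUBIC),cv2.resize(w,(420,315))[:, :420] if 0 else cv2.copyMakeBorder(cv2.resize(w,(420,315)),0,65,0,0,0)]))
print(env.get_obs()['t'])
E
```

```text
t: 12.7
tcp_pos: [0.61, 0.1358, 0.2805]
tool_rot: [0.46, 0.888, -0.001, -0.0]
force: [1.2, 0.6, 0.5]
opening: 0.07
finger_force: 0.0
t: 13.12
tcp_pos: [0.6687, 0.0518, 0.2792]
tool_rot: [0.462, 0.887, -0.0, 0.0]
force: [0.6, 0.1, 0.8]
opening: 0.0705
finger_force: 0.0
13.2167
```

View pics/c8.png

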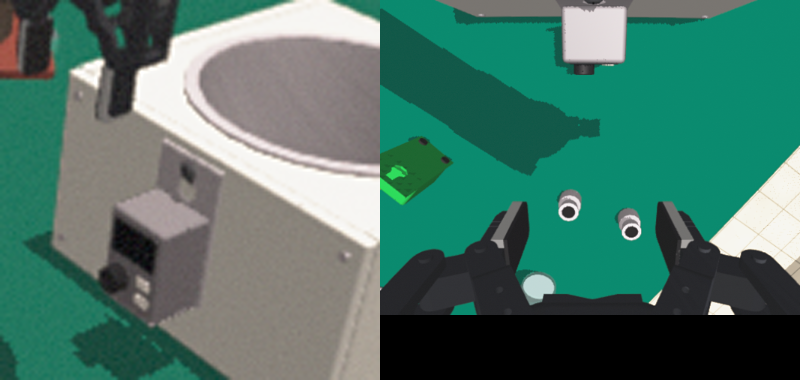

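The controller hangs upright on the bath face, with the screw head at the upper slot end (crop 187,170) and the open round hole below it (187,190). The adapters and the beaker look unmoved.

```bash
python3 -c "
from cell import env;print(env.sign_off())"
```

```text
the job is handed in; nothing more can be done
None
```

The controller is hanging upright on the bath's screw with the slot pushed home, the gripper let go and backed clear, and the job was handed in at about 13 s; the adapters and beaker looked undisturbed, but I did not check the tongs in the final picture.

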